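# Bench test of a washer's coin slide and start keys

### The job

Bench-test the washer controls like a customer would use them: first push the coin slide's tongue fully home, then press the square programme key right down (it stays down), then press the long start bar right down for about half a second and let it come back up. Just push and press: leave the two round keys up, and do not move the things standing around.

Things in the scene. Friction and masses are not known exactly. Their poses are not given: they have to be found in the camera images.
- control_box: White control box fixed to the table, 140 (x) x 200 (y) x 45 mm high with a flat level grey top; origin at the centre of its underside, x away from the robot, y to the left along the long side. On its top, nearer the robot at x = -40 mm, a long start bar along y; at x = +22 mm a row of three programme keys at y = -58, 0 and +58 mm, all grey, whose order changes: one square, one big round, one small round. Behind them lies a flat black display window, not a key.
- start_top (a point): Centre of the top face of the long start bar (22 mm in x, 62 mm in y); z up. 11 mm above the control box's top while up.
- start_bar (a joint): Travel of the start bar: 0 up, 0.006 m fully down. A spring brings it up again: 1.5 N to start moving, 4.5 N fully down.
- square_top (a point): Centre of the top face of the square key (26 x 26 mm); z up. 11 mm above the control box's top while the key is up, moves down with it. Key centres in the row are 58 mm apart.
- square_key (a joint): Travel of the square key. Pressing it straight down moves it 0 (up, as it starts) to 0.006 m (fully down) against about 2.5 N of friction; it has no spring and stays where it is pushed.
- big_round_top (a point): Centre of the top face of the big round key (32 mm across); z up. 11 mm above the control box's top while the key is up, moves down with it. Key centres in the row are 58 mm apart.
- big_round_key (a joint): Travel of the big round key; to be left up. Pressing it straight down moves it 0 (up, as it starts) to 0.006 m (fully down) against about 2.5 N of friction; it has no spring and stays where it is pushed.
- small_round_top (a point): Centre of the top face of the small round key (18 mm across); z up. 11 mm above the control box's top while the key is up, moves down with it. Key centres in the row are 58 mm apart.
- small_round_key (a joint): Travel of the small round key; to be left up. Pressing it straight down moves it 0 (up, as it starts) to 0.006 m (fully down) against about 2.5 N of friction; it has no spring and stays where it is pushed.
- coin_slide: Push coin slide on a wooden test block, fixed to the table, 172 (x) x 150 (y) x 68 mm high; origin at the centre of its underside. Its tongue sticks out toward its own -x, over the table, and is pushed in along its +x. The block under the tongue begins at x = -29 mm and is 32 mm high.
- coin_push (a point): Centre of the outer (-x) face of the upright plate at the end of the coin slide's tongue; moves with it; axes as the coin slide's. The plate is 92 mm wide (y), 8 mm thick, and reaches from 33 to 53 mm above the table with free space before and under it. Fully out it is at x = -86 mm of the coin slide, fully home at x = -41 mm.
- coin_slide_slide (a joint): Travel of the tongue: 0 fully out, 0.045 m fully home (a hard stop). Starts between 0 and 0.012. About 0.8 N of friction, no spring: it stays where it is pushed.
- thread_spool: Loose wooden spool of red thread, 30 mm across, 42 mm high, standing behind the control box; origin at the centre of its underside. To be left alone.
- tape_roll: Loose roll of black tape, 62 mm across, 19 mm high, lying in front of the control box; origin at the centre of its underside. To be left alone.
- drain_coupling: Loose white plastic pipe coupling, 42 mm across, 50 mm high, standing in front, between the control box and the coin slide on the robot's side; origin at the centre of its underside. To be left alone.
- mug: Loose white dotted mug, 82 x 114 mm with its handle, 91 mm high, standing at the back of the table; origin at the centre of its underside. To be left alone.

How it is judged:
On the way, in this order (a step that is already met when the one before it is completed fails the run):
1. the coin slide's tongue is pushed fully home (value of joint coin_slide_slide above 0.041 m), for 0.1 s.
2. the square key is pressed right down (value of joint square_key above 0.0045 m), for 0.1 s.
3. the start bar is held right down (value of joint start_bar above 0.0045 m), for 0.25 s.
At the end, for the whole second after the job is handed in: The coin slide's tongue is home (within 4 mm of its stop), the square key is down (at least 4.5 of 6 mm), the start bar has come back up (within 1 mm), both round keys are still up (within 2 mm), and the spool, tape, coupling and mug are within 15 mm of where they stood (value of joint coin_slide_slide above 0.041 m and value of joint square_key above 0.0045 m and value of joint start_bar below 0.001 m and value of joint each of big_round_key, small_round_key below 0.002 m and distance of each of thread_spool, tape_roll, drain_coupling, mug from where it was at the start of the episode below 0.015 m); the robot touches nothing.
It fails at once if the square key is pressed before the coin slide is home (value of joint square_key above 0.002 m and value of joint coin_slide_slide below 0.039 m).
It fails at once if the start bar is pressed before the square key is down (value of joint start_bar above 0.002 m and value of joint square_key below 0.0043 m).
It fails at once if a round key is pressed (value of joint any of big_round_key, small_round_key above 0.002 m).
It fails at once if a thing standing around is moved or lifted (distance of any of thread_spool, tape_roll, drain_coupling, mug from where it was at the start of the episode above 0.015 m).
It also fails if it takes over 48 s, if anything falls off the work surface, if the arm or the gripper's body presses on something with over 40 N, if the wrist force passes 120 N, or if a joint passes its speed limit or range.

### The arm

A 6-joint arm with a two-finger parallel gripper is mounted at the origin on a cart in front of the work surface, level with it; the furniture and walls round the work are solid. World frame = base frame: x ahead of the robot, y to its left, z up, the work surface at z = 0. Lengths are in m, angles in rad, forces in N, time in s.
With the tool pointing down it reaches from about 0.35 to 0.775 m from the base axis. Payload 5.5 kg.
Tool frame: the origin (TCP) lies at the very end of the fingers, on their centre line; the grasp point (between the pads) lies 19 mm behind it; x points along the fingers, y is the direction in which the jaws open and shut, and the axes are right-handed (so a half turn about x gives the same grasp; the last joint's range is limited). The gripper opens to 85 mm and grips with 20 to 120 N. Pads are 22 mm wide; open, the fingers measure 114 mm over their backs; the gripper's body (76 mm by 85 mm) begins 54 mm behind the grasp point. The pads swing forward as they close: fully open they stand 13 mm farther back than shut.
Start: joints at [-1.421, 0.313, 0.046, 1.304, 0, 1.431], TCP at [0.164, -0.551, 0.196] pointing down, gripper open.
Joint ranges: [-2.76, 2.76], [-0.86, 1.69], [-1.03, 1.26], [-2.2, 2.34], [-1.47, 1.5], [-3.14, 3.14]. Speed limits (rad/s): [2.57, 2.57, 3.14, 3.14, 3.14, 3.14].

### API

Orientations are given as a rotation vector (axis times angle).
In Python, from bench import ctrl gives the robot as it stands.
- The arm moves only by the tool play_rows, never from a script. Its argument "commands" is a list of rows, each a list of 3 entries, a list of its own where there are three numbers: the gripper's target within -1 to 1 (shut at 1, half-way at 0, fully open at -1), then the shift along the world's x, y, z in mm, then the turn, a rotation vector about the world's x, y, z in degrees. In form: [[fingers, [x, y, z], [rx, ry, rz]], ...]. A call has 1 to 20 rows; each row shifts and turns the commanded pose from where the row before left it; what a row does not reach is not made up. A row lasts 1/10 s, in which the tool goes at most 50 mm and 8.59 degrees, less where a joint would pass 70% of its speed; a pose out of reach is approached as far as the arm can. A call with a gripper value outside its range is refused whole. The fingers move at their own pace and stop on an object; "squeeze" is the grip in N (left out, the last holds). Time passes only in rows, so rows that do not move let the fingers close. It gives the time, the measured TCP pose, the force and the opening at its end, in the units of the state.
- ctrl.read_state(): the state, without advancing time (a new reading comes with each control period).
- ctrl.camera(name): name is "scene" or "top" or "wrist"; returns a dict with "image" (420x560x3 uint8, red, green, blue), "range_z" (420x560 float32, m along the optical axis (not along the pixel's ray), 0 where there is no reading), "fx", "fy", "cx", "cy" (pixels), "extrinsics" (4x4, takes a point from world to camera coordinates); the wrist camera has in their place "tool_from_camera" (4x4, takes a point from camera to tool coordinates, whose origin is the TCP and whose axes are the tool frame's). Camera axes: x right, y down, z forward; pixel columns grow to the right and rows downward; lengths in m; the calibration is good to about 2 mm. A picture is of the moment at which its call begins: read the wrist's pose just before it.
- ctrl.close_job(): hands the job in, once; it reports no verdict.
Trained networks look in the newest picture that a camera, given by its name, has taken for a name from the list of things; names that differ only in an ending like _2 or _b are one class to them, and where a whole thing is asked for, a point or a joint stands for the part that bears it (a point fixed in the world has none). Each returns a list of dicts, best first, with "p" (0 to 1); they miss things now and then, are a little off and sometimes report something else, mostly with a low value. They report only what shows in the picture. A call takes as long as a camera call.
- ctrl.cut_out(name, camera): "pixels" (420x560 bool, what is visible of it) and "location" ([row, column] in pixels, amid what is visible of it).
The state is a dict: "clock": time; "joint_positions": joint angles; "qvel": joint speeds; "joint_efforts": joint torques, N m; "ee_pos": TCP position; "orientation": TCP orientation; "contact_force": force on the tool from outside, world axes, zero at the start; "ft_torque": the same for the moment, N m; "width": opening from 0.0 (shut) to 1.0 (fully open).
Only numpy, scipy, OpenCV 4.12 (cv2) and the standard library are available. Lean on these libraries where they do the work, as an engineer would, in place of code of your own. Each camera call takes 0.05 s, during which the arm holds its last target.

## Working session

There is one attempt and no reset: what is moved stays moved. The work goes in short steps, Python scripts to look and compute and a tool call to move; the robot and the scene stay as the last step left them, time stands still between calls to the robot, and variables do not carry over. Pictures are saved under pics/ and viewed, and the job is handed in when it is done.

Besides the shell and the picture viewer there is one more tool, called after "Emit:" as name(argument=value, ...), one argument or row to a line, values as JSON. play_rows: Moves the arm, as the interface text tells. Its arguments: {"type":"object","properties":{"commands":{"type":"array","items":{"type":"array"}},"squeeze":{"type":"number"}},"required":["commands"]}

```bash
ls; mkdir -p pics; cat > h.py <<'E'
import numpy as np, cv2
from bench import ctrl
def snap(name,fn):
    c=ctrl.camera(name); cv2.imwrite('pics/'+fn,c['image'][:,:,::-1]); return c
def cloud(c,T=None):
    z=c['range_z']; v,u=np.indices(z.shape)
    P=np.stack([(u-c['cx'])/c['fx']*z,(v-c['cy'])/c['fy']*z,z,np.ones_like(z)],-1)
    M=np.linalg.inv(c['extrinsics']) if T is None else T
    W=(P@M.T)[...,:3]; W[z==0]=np.nan; return W
E
python3 - <<'E'
from h import *
s=ctrl.read_state(); print(s)
for n in ['top','scene']:
    c=snap(n,n+'0.png'); np.savez('pics/'+n+'0.npz',**{k:c[k] for k in c})
    W=cloud(c)
    for t in ['control_box','start_top','square_top','big_round_top','small_round_top','coin_slide','coin_push','thread_spool','tape_roll','drain_coupling','mug']:
        for d in ctrl.cut_out(t,n)[:2]:
            m=d['pixels']; w=W[m]; print(n,t,round(d['p'],2),np.round(d['location']),m.sum(),np.round(np.nanmedian(w,0),3),np.round(np.nanpercentile(w,2,axis=0),3),np.round(np.nanpercentile(w,98,axis=0),3))
print(ctrl.read_state()['clock'])
E
```

```text
pics
{'clock': 0.0, 'joint_positions': array([-1.42060174e+00,  3.13999988e-01,  4.49835775e-02,  1.30359318e+00,
        2.19887423e-05,  1.43118906e+00]), 'qvel': array([ 0.00012802,  0.00044323,  0.001952  , -0.00075285, -0.00106396,
        0.00089886]), 'joint_efforts': array([ 2.37698632e-04, -4.80630898e+01,  2.98529828e+01,  1.94752071e-02,
       -9.29870180e-05,  1.46685812e-05]), 'ee_pos': array([ 0.16422138, -0.55045716,  0.19501104]), 'orientation': array([ 2.06660932,  0.30345883, -2.06658345]), 'contact_force': array([ 0.80710674,  0.42071711, -0.00624005]), 'ft_torque': array([ 0.01877215, -0.00798493,  0.03689674]), 'width': 0.9988001404133754}
top control_box 0.64 [246. 330.] 6731 [0.481 0.113 0.046] [0.423 0.016 0.029] [0.565 0.21  0.057]
top start_top 0.81 [258. 330.] 349 [0.452 0.11  0.057] [0.442 0.083 0.053] [0.463 0.138 0.06 ]
top square_top 0.75 [222. 327.] 211 [0.513 0.117 0.056] [0.5   0.103 0.047] [0.526 0.129 0.06 ]
top big_round_top 0.57 [228. 300.] 236 [0.51  0.174 0.056] [0.495 0.159 0.047] [0.525 0.188 0.06 ]
top big_round_top 0.44 [187. 192.] 6067 [0
[... 1805 characters left out ...]
1 0.053]
scene coin_push 0.27 [234. 354.] 541 [0.372 0.098 0.016] [ 0.345  0.066 -0.   ] [0.4   0.121 0.019]
scene thread_spool 0.58 [177. 282.] 210 [0.604 0.088 0.028] [0.596 0.07  0.002] [0.622 0.096 0.043]
scene tape_roll 0.72 [234. 354.] 531 [0.372 0.097 0.016] [ 0.345  0.066 -0.   ] [0.4   0.121 0.019]
scene drain_coupling 0.82 [274. 313.] 756 [0.347 0.258 0.033] [ 0.328  0.194 -0.001] [0.385 0.273 0.051]
scene drain_coupling 0.3 [181. 281.] 212 [0.605 0.088 0.028] [0.596 0.07  0.   ] [0.624 0.096 0.043]
scene mug 0.89 [168. 203.] 1639 [0.717 0.234 0.059] [0.69  0.186 0.005] [0.775 0.272 0.09 ]
scene mug 0.27 [181. 314.] 41 [0.515 0.063 0.054] [0.511 0.055 0.046] [0.523 0.069 0.057]
1.2
```

```bash
python3 - <<'E'
import cv2
a=cv2.imread('pics/top0.png')[60:340,150:430]; cv2.imwrite('pics/topc.png',cv2.resize(a,(600,600),interpolation=cv2.INTER_CUBIC))
E
```

```text
(no output)
```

View pics/topc.png

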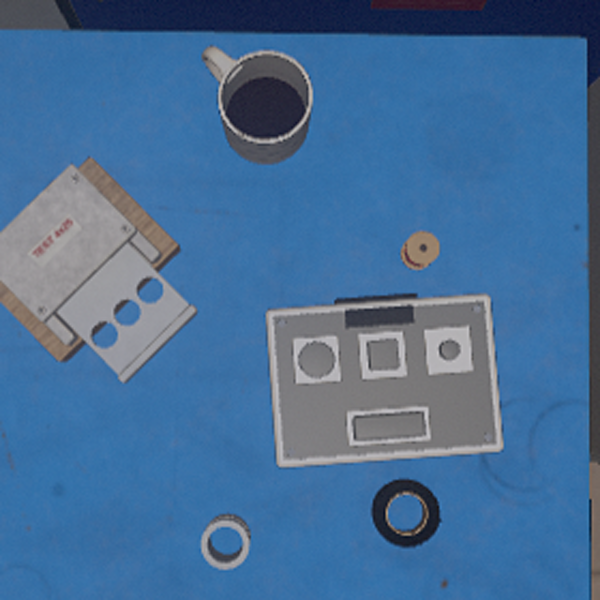

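View pics/scene0.png

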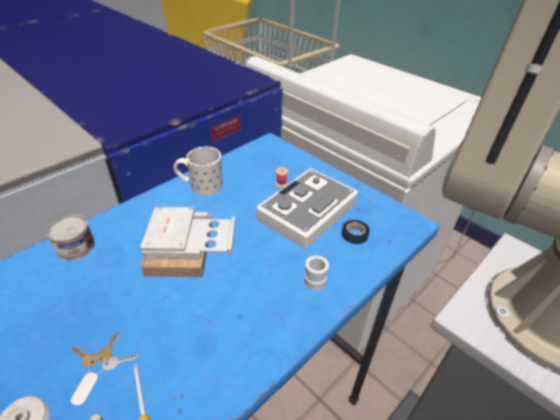

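The top view shows the square key in the middle of the row (crop ~(383,353)), with big round to its left and small round to its right. The start bar is at (390,425). The slide's tongue plate runs from (125,380) to (192,310), facing the lower right. Next I'll fit the poses.

```bash
python3 - <<'E'
from h import *
for n in ['top','scene']:
    c=dict(np.load(f'pics/{n}0.npz')); W=cloud(c); x,y,z=W[...,0],W[...,1],W[...,2]
    print(n,'table z',np.nanmedian(z[(x>.4)&(x<.6)&(y>.22)&(y<.26)]))
    near=(x>.45)&(x<.75)&(y>.27)&(y<.56)
    m=near&(z>.061)&(z<.075); print('block top',m.sum(),cv2.minAreaRect((W[m][:,:2]*1000).astype(np.float32)))
    m=near&(z>.046)&(z<.058); m&=(x<.59)&(y<.41)
    p=W[m]; 
    r=cv2.minAreaRect((p[:,:2]*1000).astype(np.float32)); print('upper strip',m.sum(),r,np.round(np.median(p,0),4)); print(np.round(cv2.boxPoints(r)))
    # box
    m=(x>.38)&(x<.6)&(y>-.02)&(y<.24)&(z>.04)&(z<.05)
    r=cv2.minAreaRect((W[m][:,:2]*1000).astype(np.float32));print('box',m.sum(),r, np.median(z[m]))
    for nm,cx,cy in [('sq',.512,.119),('bar',.451,.113),('big',.508,.175),('small',.517,.06)]:
        m=(abs(x-cx)<.022)&(abs(y-cy)<(.04 if nm=='bar' else .024))&(z>.0515)&(z<.065)
        r=cv2.minAreaRect((W[m][:,:2]*1000).astype(np.float32)); print(nm,m.sum(),np.round(W[m].mean(0),4),np.round(r[0],1),np.round(r[1],1),round(r[2],1))
    # heights on tongue
    import itertools
    u=np.array([.7071,.7071])
E
```

```text
top table z 0.0007334544549009725
block top 2778 ((660.2704467773438, 455.96844482421875), (239.93055725097656, 115.5434799194336), 45.925968170166016)
upper strip 1236 ((544.0733032226562, 344.7796630859375), (87.9276351928711, 102.08423614501953), 45.654151916503906) [0.5411 0.3412 0.0479]
[[477. 349.]
 [550. 278.]
 [611. 341.]
 [538. 412.]]
box 6784 ((509.27392578125, 114.95481872558594), (174.28736877441406, 199.78927612304688), 5.076841831207275) 0.04638005185389482
sq 192 [0.5139 0.1156 0.0568] [514.4 115.3] [26.1 24.9] 1.2
bar 394 [0.4524 0.11   0.0565] [451.1 111.1] [26.9 64.4] 9.2
big 223 [0.5087 0.1732 0.0566] [508.7 173.7] [30.8 33.5] 17.6
small 76 [0.5193 0.0575 0.0564] [519.2  52.8] [15.  26.8] 1.5
scene table z -0.0006362060573210648
block top 1775 ((606.0758666992188, 401.83123779296875), (82.98531341552734, 117.17504119873047), 45.344696044921875)
upper strip 538 ((542.6923217773438, 347.9696044921875), (92.04267120361328, 99.22522735595703), 49.66121292114258) [0.5353 0.3445 0.0473]
[[475. 345.]
 [551. 281.]
 [610. 351.]
 [535. 415.]]
box 3111 ((509.1485290527344, 117.70573425292969), (175.28379821777344, 200.1787872314453), 5.2132248878479) 0.04515209454926161
sq 96 [0.5127 0.1188 0.055 ] [514.1 117.2] [26.8 28.4] 9.8
bar 202 [0.4509 0.1144 0.0551] [452.2 112.6] [22.9 64.6] 5.7
big 125 [0.5076 0.1765 0.0551] [508.3 175.6] [30.9 29.2] 82.1
small 33 [0.5179 0.061  0.0548] [519.7  61.1] [15.6 16.5] 82.0
```

```bash
python3 - <<'E'
from h import *
from scipy.spatial.transform import Rotation as R
s=ctrl.read_state(); print(np.round(R.from_rotvec(s['orientation']).as_matrix(),3))
E
```

```text
[[-0.     0.286 -0.958]
 [-0.    -0.958 -0.286]
 [-1.     0.     0.   ]]
```

Emit:
play_rows(
  commands=[
    [1,[40,50,0],[0,0,3]],
    [1,[40,50,0],[0,0,3]],
    [1,[40,40,0],[0,0,3]],
  ],
)

```text
clock: 1.5
ee_pos: [0.2624, -0.4362, 0.1958]
orientation: [1.974, 0.449, -1.973]
contact_force: [1.4, -0.4, -1.0]
width: 0.516
```

```bash
python3 - <<'E'
from h import *
from scipy.spatial.transform import Rotation as R
s=ctrl.read_state(); print(np.round(R.from_rotvec(s['orientation']).as_matrix(),3),s)
E
```

```text
[[ 0.     0.432 -0.902]
 [ 0.    -0.902 -0.432]
 [-1.    -0.    -0.   ]] {'clock': 1.5, 'joint_positions': array([-1.18712169e+00,  1.85626051e-01, -1.21674722e-01,  1.26367633e+00,
        1.21181974e-04,  1.50733013e+00]), 'qvel': array([ 0.90310939, -0.27187954, -0.32951759, -0.07952941,  0.00375833,
        0.36427938]), 'joint_efforts': array([ -6.32169127, -40.3071785 ,  29.43309009,   0.64207943,
        -0.18434376,  -0.45033599]), 'ee_pos': array([ 0.2624137 , -0.43623045,  0.19581957]), 'orientation': array([ 1.97363583,  0.44892756, -1.97345203]), 'contact_force': array([ 1.44863416, -0.43443917, -1.04130333]), 'ft_torque': array([-0.02837351, -0.04542716, -0.02211373]), 'width': 0.5161578933311762}
```

Emit:
play_rows(
  commands=[
    [1,[16,28,0],[0,0,8.3]],
    [1,[16,28,0],[0,0,8.3]],
    [1,[16,28,0],[0,0,8.3]],
    [1,[16,28,0],[0,0,8.3]],
    [1,[16,28,0],[0,0,8.3]],
    [1,[16,28,0],[0,0,8.3]],
    [1,[16,28,0],[0,0,8.3]],
    [1,[16,28,0],[0,0,8.3]],
    [1,[4,28,0],[0,0,8.3]],
    [1,[4,28,0],[0,0,8.3]],
    [1,[4,28,0],[0,0,8.3]],
    [1,[4,28,0],[0,0,8.3]],
    [1,[4,28,0],[0,0,8.3]],
    [1,[4,28,0],[0,0,8.3]],
    [1,[4,28,0],[0,0,8.3]],
    [1,[4,28,0],[0,0,8.3]],
    [1,[4,28,0],[0,0,8.3]],
    [1,[4,28,0],[0,0,8.3]],
    [1,[4,28,0],[0,0,8.3]],
    [1,[4,28,0],[0,0,8.3]],
  ],
)

```text
clock: 3.5
ee_pos: [0.4382, 0.1236, 0.1961]
orientation: [-0.164, 1.564, 0.164]
contact_force: [0.5, -1.2, 0.1]
width: 0.0
```

Emit:
play_rows(
  commands=[
    [1,[4,28,0],[0,0,8.3]],
    [1,[4,28,0],[0,0,8.3]],
    [1,[0,28,0],[0,0,8.3]],
    [1,[0,20,0],[0,0,8.3]],
    [1,[0,0,0],[0,0,0]],
    [1,[0,0,0],[0,0,0]],
  ],
)

```text
clock: 4.1
ee_pos: [0.4459, 0.2263, 0.1958]
orientation: [-0.61, 1.484, 0.61]
contact_force: [0.7, -0.5, 0.4]
width: 0.001
```

```bash
python3 - <<'E'
from h import *
from scipy.spatial.transform import Rotation as R
s=ctrl.read_state(); M=R.from_rotvec(s['orientation']).as_matrix(); print(np.round(M,3),s['ee_pos'],s['joint_positions'],s['width'],s['clock'])
T=np.eye(4);T[:3,:3]=M;T[:3,3]=s['ee_pos']
c=snap('wrist','w1.png'); W=cloud(c,T@c['tool_from_camera']); np.save('pics/w1.npy',W)
for t in ['coin_push','square_top','start_top','drain_coupling']:
    for d in ctrl.cut_out(t,'wrist')[:2]:
        m=d['pixels']; w=W[m]; print(t,round(d['p'],2),np.round(d['location']),m.sum(),np.round(np.nanmedian(w,0),3),np.round(np.nanpercentile(w,2,axis=0),3),np.round(np.nanpercentile(w,98,axis=0),3))
E
```

```text
[[-0.    -0.704  0.711]
 [-0.     0.711  0.704]
 [-1.    -0.    -0.001]] [0.44590113 0.22634548 0.19579233] [ 3.09297534e-01  1.68607368e-01 -1.42580510e-01  1.26008345e+00
 -3.65939122e-04 -4.71199287e-01] 0.0008537585735770196 4.1
coin_push 0.8 [328. 276.] 248 [0.576 0.355 0.046] [0.486 0.334 0.038] [0.591 0.37  0.053]
square_top 0.73 [118. 188.] 1277 [0.451 0.11  0.056] [0.44  0.081 0.05 ] [0.462 0.14  0.057]
start_top 0.23 [ 44. 230.] 1781 [0.371 0.087 0.018] [0.346 0.063 0.007] [0.399 0.118 0.02 ]
drain_coupling 0.6 [146. 357.] 1084 [0.346 0.252 0.047] [0.329 0.229 0.004] [0.368 0.269 0.051]
```

View pics/w1.png

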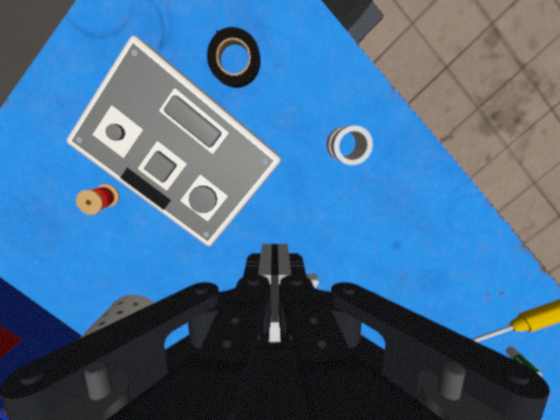

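The wrist view shows the box keys clearly: the square key is at pixel (160,165), between the small round (115,130) and big round (203,197), and the bar is at (193,120). The gripper hides the slide.

```bash
python3 - <<'E'
from h import *
W=np.load('pics/w1.npy'); x,y,z=W[...,0],W[...,1],W[...,2]
for nm,cx,cy in [('sq',.512,.117),('bar',.451,.112),('big',.508,.175),('small',.518,.06)]:
    m=(abs(x-cx)<.022)&(abs(y-cy)<(.04 if nm=='bar' else .024))&(z>.0515)&(z<.065)
    r=cv2.minAreaRect((W[m][:,:2]*1000).astype(np.float32)); print(nm,m.sum(),np.round(W[m].mean(0),4),np.round(r[0],1),np.round(r[1],1),round(r[2],1))
for n in ['top','scene']:
    c=dict(np.load(f'pics/{n}0.npz')); W=cloud(c)
    a=np.radians(45); p=W.reshape(-1,3); p=p[np.isfinite(p[:,0])]
    u=p[:,0]*np.cos(a)+p[:,1]*np.sin(a); v=-p[:,0]*np.sin(a)+p[:,1]*np.cos(a)
    for lo in np.arange(.57,.66,.004):
        m=(u>lo)&(u<lo+.004)&(abs(v+.14)<.08)&(p[:,2]>.03)
        if m.sum(): print(n,round(lo,3),m.sum(),'z',np.round(np.median(p[m,2]),4),np.round(np.percentile(p[m,2],95),4),'v',np.round(np.percentile(v[m],[1,99]),4))
E
```

```text
sq 578 [0.5124 0.1157 0.0556] [513.2 115.2] [26.4 26.1] 5.4
bar 1270 [0.4512 0.1099 0.0556] [451.7 109.9] [22.2 61.9] 5.1
big 602 [0.5073 0.173  0.0556] [507.8 173.1] [30.4 30.9] 3.7
small 243 [0.5177 0.0583 0.0553] [518.3  57.9] [17. 17.] 83.4
top 0.582 78 z 0.0497 0.0544 v [-0.1901 -0.1037]
top 0.586 105 z 0.0534 0.0561 v [-0.1923 -0.1028]
top 0.59 83 z 0.0526 0.0551 v [-0.1913 -0.1041]
top 0.594 101 z 0.0466 0.0492 v [-0.191  -0.1037]
top 0.598 93 z 0.0463 0.0493 v [-0.1897 -0.1046]
top 0.602 103 z 0.0466 0.0492 v [-0.1908 -0.1046]
top 0.606 98 z 0.0467 0.049 v [-0.1895 -0.1058]
top 0.61 99 z 0.0463 0.049 v [-0.1907 -0.1044]
top 0.614 83 z 0.0467 0.0491 v [-0.1896 -0.1056]
top 0.618 43 z 0.0468 0.0488 v [-0.1906 -0.1042]
top 0.622 23 z 0.0463 0.0483 v [-0.1902 -0.1045]
top 0.626 18 z 0.0466 0.0477 v [-0.1905 -0.1042]
top 0.63 28 z 0.0464 0.0488 v [-0.19   -0.1044]
top 0.634 52 z 0.0463 0.0487 v [-0.1903 -0.104 ]
top 0.638 122 z 0.0459 0.0491 v [-0.2128 -0.0748]
top 0.642 184 z 0.0458 0.0545 v [-0.2173 -0.0747]
top 0.646 154 z 0.0466 0.0553 v [-0.2179 -0.0738]
top 0.65 163 z 0.0462
[... 447 characters left out ...]
 z 0.0454 0.0475 v [-0.1883 -0.1032]
scene 0.61 65 z 0.0452 0.0465 v [-0.1877 -0.1028]
scene 0.614 66 z 0.0456 0.0468 v [-0.189  -0.1015]
scene 0.618 45 z 0.0451 0.0464 v [-0.1887 -0.1011]
scene 0.622 33 z 0.045 0.0467 v [-0.187  -0.1026]
scene 0.626 29 z 0.0434 0.0464 v [-0.1867 -0.1017]
scene 0.63 35 z 0.0446 0.0465 v [-0.187  -0.1017]
scene 0.634 42 z 0.0443 0.0462 v [-0.1864 -0.1013]
scene 0.638 70 z 0.0451 0.0469 v [-0.1846 -0.0817]
scene 0.642 129 z 0.0449 0.0513 v [-0.2166 -0.0719]
scene 0.646 114 z 0.0455 0.0534 v [-0.2139 -0.0714]
scene 0.65 112 z 0.0455 0.0538 v [-0.1978 -0.072 ]
scene 0.654 112 z 0.0455 0.0541 v [-0.1982 -0.0719]
scene 0.658 112 z 0.0457 0.0535 v [-0.1971 -0.0721]
```

Plate's outer face is at u≈0.585 along the 45° push axis, with its centre at v≈-0.147. I'll move in front of it and descend.

Emit:
play_rows(
  commands=[
    [1,[16,20,0],[0,0,0]],
    [1,[16,20,0],[0,0,0]],
    [1,[15,19,0],[0,0,0]],
    [1,[0,0,-40],[0,0,0]],
    [1,[0,0,-40],[0,0,0]],
    [1,[0,0,-40],[0,0,0]],
    [1,[0,0,-25],[0,0,0]],
    [1,[0,0,-13],[0,0,0]],
    [1,[0,0,0],[0,0,0]],
    [1,[0,0,0],[0,0,0]],
  ],
)

```text
clock: 5.35
ee_pos: [0.4941, 0.2854, 0.0391]
orientation: [-0.611, 1.482, 0.611]
contact_force: [-0.2, 0.3, 0.7]
width: 0.001
```

Emit:
play_rows(
  commands=[
    [1,[4,4,0],[0,0,0]],
    [1,[4,4,0],[0,0,0]],
    [1,[4,4,0],[0,0,0]],
    [1,[4,4,0],[0,0,0]],
    [1,[4,4,0],[0,0,0]],
    [1,[4,4,0],[0,0,0]],
    [1,[4,4,0],[0,0,0]],
    [1,[4,4,0],[0,0,0]],
    [1,[2,2,0],[0,0,0]],
  ],
)

```text
clock: 6.25
ee_pos: [0.5276, 0.3198, 0.0378]
orientation: [-0.611, 1.483, 0.611]
contact_force: [-0.5, 0.3, -0.8]
width: -0.001
```

Emit:
play_rows(
  commands=[
    [1,[2,2,0],[0,0,0]],
    [1,[2,2,0],[0,0,0]],
    [1,[2,2,0],[0,0,0]],
  ],
)

```text
clock: 6.55
ee_pos: [0.5332, 0.3254, 0.0379]
orientation: [-0.611, 1.483, 0.611]
contact_force: [-0.2, 0.6, -0.8]
width: -0.004
```

Emit:
play_rows(
  commands=[
    [1,[2,2,0],[0,0,0]],
    [1,[2,2,0],[0,0,0]],
    [1,[1,1,0],[0,0,0]],
  ],
)

```text
clock: 6.85
ee_pos: [0.5384, 0.3306, 0.0379]
orientation: [-0.611, 1.483, 0.611]
contact_force: [1.1, 0.5, 0.3]
width: -0.002
```

```bash
python3 - <<'E'
from h import *
snap('scene','s2.png'); c=snap('top','t2.png')
for n in ('s2','t2'):
    a=cv2.imread(f'pics/{n}.png'); a=a[160:300,120:280] if n=='s2' else a[120:260,130:290]
    cv2.imwrite(f'pics/{n}c.png',cv2.resize(a,None,fx=4,fy=4,interpolation=cv2.INTER_CUBIC))
print(ctrl.read_state()['contact_force'])
E
```

```text
[ 0.29264877  0.72619876 -0.50783323]
```

View pics/s2c.png

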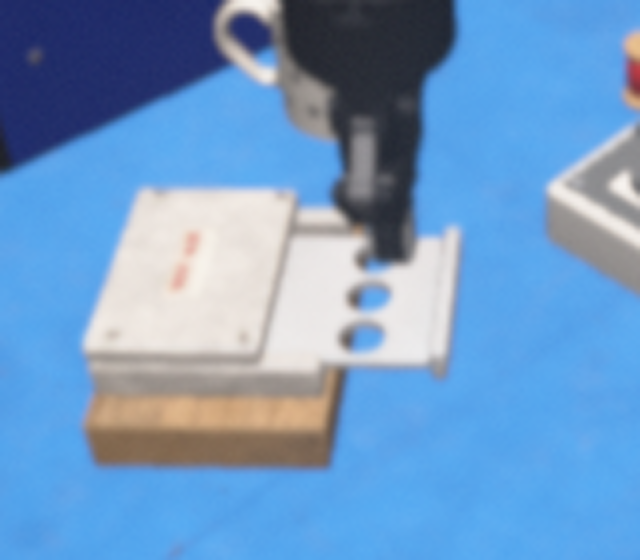

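View pics/t2c.png

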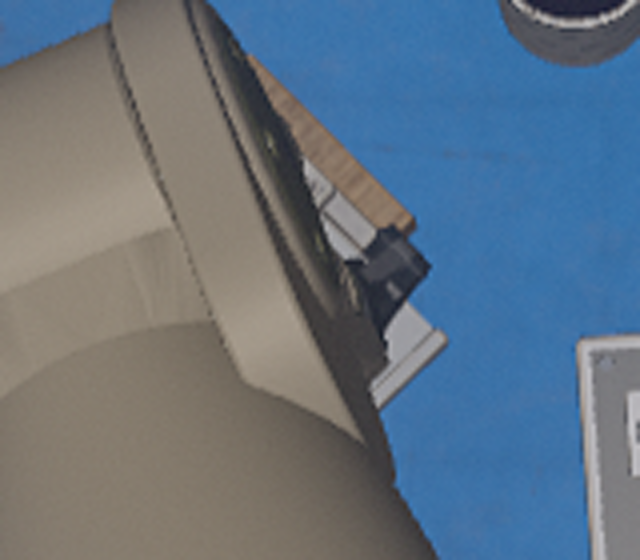

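```bash
python3 - <<'E'
from h import *
c=ctrl.camera('scene'); W=cloud(c); 
for r in range(204,230,2):
    print(r,[tuple(np.round(W[r,k]*1000).astype(int)) for k in (212,216,220,224)])
print(c['image'][215:228,218].tolist())
print(ctrl.read_state())
for d in ctrl.cut_out('coin_push','scene')[:1]: print(d['p'],d['location'])
E
```

```text
204 [(np.int64(499), np.int64(365), np.int64(168)), (np.int64(503), np.int64(354), np.int64(160)), (np.int64(520), np.int64(334), np.int64(137)), (np.int64(648), np.int64(234), np.int64(1))]
206 [(np.int64(496), np.int64(368), np.int64(168)), (np.int64(491), np.int64(363), np.int64(168)), (np.int64(519), np.int64(335), np.int64(134)), (np.int64(643), np.int64(238), np.int64(-1))]
208 [(np.int64(492), np.int64(370), np.int64(167)), (np.int64(488), np.int64(365), np.int64(166)), (np.int64(520), np.int64(335), np.int64(128)), (np.int64(639), np.int64(242), np.int64(-2))]
210 [(np.int64(492), np.int64(371), np.int64(163)), (np.int64(487), np.int64(366), np.int64(163)), (np.int64(509), np.int64(343), np.int64(135)), (np.int64(634), np.int64(245), np.int64(-3))]
212 [(np.int64(493), np.int64(370), np.int64(157)), (np.int64(487), np.int64(367), np.int64(159)), (np.int64(507), np.int64(345), np.int64(133)), (np.int64(626), np.int64(251), np.int64(-1))]
214 [(np.int64(502), np.int64(365), np.int64(144)), (np.int64(497), np.int64(360), np.int64(144)), (np.int64(506), np.int64(346), np.int64(12
[... 1553 characters left out ...]
16, 215, 220]]
{'clock': 7.0, 'joint_positions': array([ 4.23567453e-01,  5.05486087e-01, -6.10983587e-02,  1.00435041e+00,
        1.05528629e-04, -3.58469107e-01]), 'qvel': array([-0.00238494, -0.00174616, -0.0047961 , -0.00051598,  0.00122959,
       -0.00224513]), 'joint_efforts': array([ 1.90979289e-02, -5.58871543e+01,  2.74929518e+01, -2.58950953e-02,
        3.21429528e-03,  2.26222524e-03]), 'ee_pos': array([0.53811498, 0.3304075 , 0.03786738]), 'orientation': array([-0.61127174,  1.48309506,  0.61143369]), 'contact_force': array([-0.37204679,  0.1907435 ,  0.3584369 ]), 'ft_torque': array([-0.01084162,  0.00099413, -0.03741094]), 'width': -0.0006675500848113477}
0.89 [237.9, 214.7]
```

The picture disagrees with the reported pose. The fingertips end about 30 mm above the reported TCP height, over the tongue rather than behind the plate, and the tongue hasn't moved. I'll check this with the wrist depth and the free-air picture.

```bash
python3 - <<'E'
from h import *
W=np.load('pics/w1.npy'); 
for r in range(240,300,5): print(r,[np.round((W[r,k]-[.4459,.2263,.1958])*1000).tolist() for k in (262,270,280,286)])
from scipy.spatial.transform import Rotation as R
s=ctrl.read_state(); T=np.eye(4);T[:3,:3]=R.from_rotvec(s['orientation']).as_matrix();T[:3,3]=s['ee_pos']
c=snap('wrist','w2.png'); V=cloud(c,T@c['tool_from_camera'])
print(np.round(c['tool_from_camera'],4))
x,y,z=V[...,0],V[...,1],V[...,2]
for nm,cx,cy in [('sq',.512,.117),('bar',.451,.112)]:
    m=(abs(x-cx)<.022)&(abs(y-cy)<(.04 if nm=='bar' else .024))&(z>.0515)&(z<.065)
    print(nm,m.sum(),V[m].mean(0))
E
```

```text
240 [[66.0, 42.0, -193.0], [59.0, 51.0, -198.0], [49.0, 60.0, -195.0], [43.0, 66.0, -196.0]]
245 [[-4.0, -13.0, 41.0], [-7.0, -10.0, 42.0], [-11.0, -7.0, 42.0], [-13.0, -5.0, 43.0]]
250 [[-4.0, -13.0, 48.0], [-7.0, -11.0, 49.0], [-11.0, -7.0, 49.0], [-13.0, -5.0, 49.0]]
255 [[-4.0, -13.0, 54.0], [-7.0, -10.0, 54.0], [-10.0, -7.0, 54.0], [-13.0, -5.0, 55.0]]
260 [[-5.0, -13.0, 59.0], [-7.0, -10.0, 60.0], [-11.0, -7.0, 60.0], [-12.0, -5.0, 59.0]]
265 [[-5.0, -12.0, 64.0], [-7.0, -10.0, 64.0], [-10.0, -7.0, 64.0], [-12.0, -5.0, 64.0]]
270 [[-5.0, -12.0, 68.0], [-8.0, -10.0, 70.0], [-10.0, -7.0, 69.0], [-12.0, -6.0, 70.0]]
275 [[-6.0, -13.0, 75.0], [-7.0, -10.0, 73.0], [-10.0, -7.0, 73.0], [-12.0, -6.0, 75.0]]
280 [[-6.0, -13.0, 80.0], [-6.0, -9.0, 74.0], [-11.0, -8.0, 80.0], [-13.0, -7.0, 80.0]]
285 [[-6.0, -13.0, 83.0], [-5.0, -7.0, 74.0], [-10.0, -8.0, 82.0], [-12.0, -6.0, 82.0]]
290 [[-6.0, -13.0, 87.0], [-5.0, -8.0, 79.0], [-8.0, -6.0, 81.0], [-12.0, -7.0, 86.0]]
295 [[-6.0, -13.0, 90.0], [-4.0, -7.0, 81.0], [-7.0, -4.0, 81.0], [-12.0, -7.0, 89.0]]
[[-1.200e-03 -2.627e-01  9.649e-01 -1.781e-01]
 [ 1.000e+00  3.000e-04  1.300e-03 -4.000e-04]
 [-6.000e-04  9.649e-01  2.627e-01 -6.780e-02]
 [ 0.000e+00  0.000e+00  0.000e+00  1.000e+00]]
sq 0 [nan nan nan]
bar 0 [nan nan nan]<stdin>:11: RuntimeWarning: Mean of empty slice.
  ret = um.true_divide(
```

View pics/w2.png

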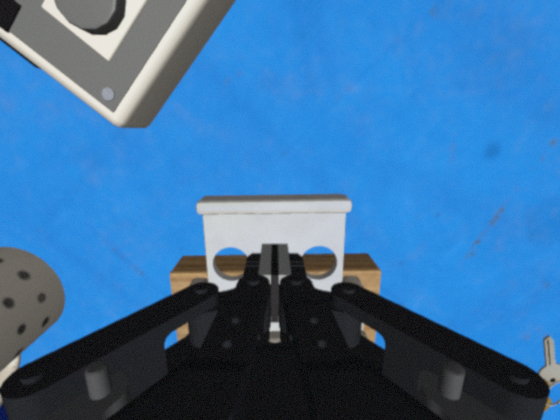

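View pics/s2.png

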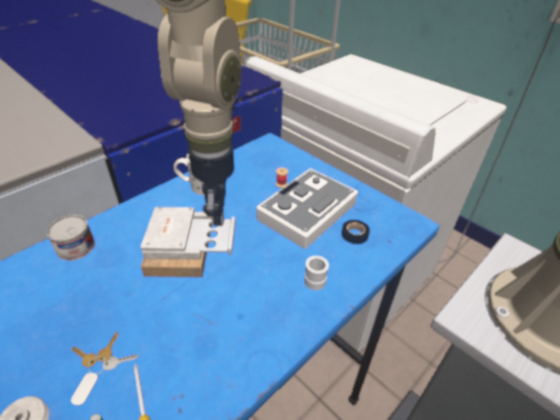

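```bash
python3 - <<'E'
from h import *
s=ctrl.read_state(); print(s['ee_pos'],s['clock'])
e=s['ee_pos']; a=np.radians(45)
for n in ['scene','top']:
    c=ctrl.camera(n); W=cloud(c); p=W.reshape(-1,3); col=c['image'].reshape(-1,3).astype(int)
    d=p-e; u=(d[:,0]+d[:,1])*.7071; v=(d[:,1]-d[:,0])*.7071; z=d[:,2]
    for lo in np.arange(.02,.17,.01):
        m=(z>lo)&(z<lo+.01)&(abs(u)<.1)&(abs(v)<.1)&(col.max(1)<95)
        if m.sum()>3: print(n,round(lo,3),m.sum(),'u',np.round(np.percentile(u[m],[2,98])*1000),'v',np.round(np.percentile(v[m],[2,98])*1000))
c=ctrl.camera('wrist'); g=c['image'].astype(int)
for r in range(236,250): print(r,g[r,268:284:5].max(1 if False else -1).tolist(),np.round(c['range_z'][r,268:284:5],3).tolist())
print(c['fy'],c['cy'])
E
```

```text
[0.53798853 0.33031443 0.03787366] 7.1
scene 0.04 11 u [-7.  3.] v [ 6. 15.]
scene 0.05 25 u [-7.  5.] v [11. 15.]
scene 0.06 23 u [-9.  5.] v [ 6. 15.]
scene 0.08 21 u [-12.   6.] v [ 6. 34.]
scene 0.09 31 u [-13.   7.] v [14. 44.]
scene 0.1 51 u [-16.  12.] v [-5. 50.]
scene 0.11 47 u [-17.  14.] v [13. 60.]
scene 0.12 109 u [-17.  15.] v [15. 63.]
scene 0.13 72 u [-20.  17.] v [-8. 41.]
scene 0.14 83 u [-18.  16.] v [10. 43.]
scene 0.15 68 u [-11.   9.] v [29. 40.]
scene 0.16 102 u [-27.  21.] v [24. 39.]
scene 0.17 209 u [-36.  31.] v [11. 39.]
top 0.02 6 u [56. 79.] v [-57. -47.]
top 0.1 18 u [-14.  -8.] v [-43. -32.]
top 0.11 12 u [-14.  -6.] v [-49. -38.]
top 0.12 101 u [-14.  11.] v [-61. -41.]
top 0.13 67 u [-12.   8.] v [-60. -42.]
top 0.14 32 u [-12.   8.] v [-44. -37.]
top 0.15 12 u [-12.   7.] v [-41. -36.]
top 0.17 7 u [-27. -14.] v [-35. -27.]
236 [216, 213, 212, 212] [0.18000000715255737, 0.18000000715255737, 0.18000000715255737, 0.18000000715255737]
237 [215, 214, 215, 213] [0.18000000715255737, 0.18000000715255737, 0.18000000715255737, 0.18000000715255737]
238 [217,
[... 610 characters left out ...]
00393390656, 0.15000000596046448]
244 [116, 92, 111, 114] [0.1459999978542328, 0.1469999998807907, 0.1469999998807907, 0.14800000190734863]
245 [84, 41, 74, 85] [0.14499999582767487, 0.14499999582767487, 0.1469999998807907, 0.1459999978542328]
246 [77, 13, 60, 76] [0.14399999380111694, 0.14399999380111694, 0.14399999380111694, 0.14300000667572021]
247 [76, 20, 63, 77] [0.14399999380111694, 0.1420000046491623, 0.14300000667572021, 0.14300000667572021]
248 [77, 26, 62, 75] [0.1420000046491623, 0.1420000046491623, 0.1420000046491623, 0.14100000262260437]
249 [77, 22, 62, 77] [0.14000000059604645, 0.1420000046491623, 0.14000000059604645, 0.14100000262260437]
289.98454975661605 209.81026400976447
```

The wrist depth confirms it: the real finger ends lie about 38 mm behind the reported TCP, so tip z ≈ ee z + 0.038. Nothing has been touched. I'll back off, go 36 mm lower and push again.

Emit:
play_rows(
  commands=[
    [1,[-14,-14,0],[0,0,0]],
    [1,[-14,-14,0],[0,0,0]],
    [1,[-14,-14,0],[0,0,0]],
    [1,[-3,-3,0],[0,0,0]],
    [1,[0,0,-18],[0,0,0]],
    [1,[0,0,-12],[0,0,0]],
    [1,[0,0,-6],[0,0,0]],
    [1,[0,0,0],[0,0,0]],
  ],
)

```text
clock: 8.05
ee_pos: [0.4925, 0.2852, 0.0007]
orientation: [-0.611, 1.485, 0.612]
contact_force: [-0.8, 0.1, -0.2]
width: 0.003
```

```bash
python3 - <<'E'
from h import *
snap('scene','s3.png'); snap('wrist','w3.png')
a=cv2.imread('pics/s3.png')[160:300,120:280]; b=cv2.imread('pics/w3.png')[120:330,180:380]
a=cv2.resize(a,(400,350)); b=cv2.resize(b,(400,350)); cv2.imwrite('pics/s3c.png',np.hstack([a,b]))
print(ctrl.read_state()['ee_pos'])
E
```

```text
[0.49333312 0.28559074 0.00187243]
```

View pics/s3c.png

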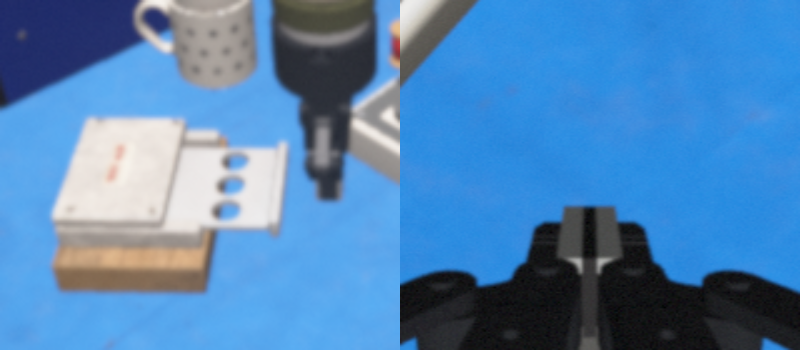

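The finger is now in front of the plate's outer face, mid-width. Pushing.

Emit:
play_rows(
  commands=[
    [1,[4,4,0],[0,0,0]],
    [1,[4,4,0],[0,0,0]],
    [1,[4,4,0],[0,0,0]],
    [1,[4,4,0],[0,0,0]],
    [1,[4,4,0],[0,0,0]],
    [1,[4,4,0],[0,0,0]],
    [1,[3,3,0],[0,0,0]],
    [1,[3,3,0],[0,0,0]],
    [1,[3,3,0],[0,0,0]],
    [1,[3,3,0],[0,0,0]],
  ],
)

```text
clock: 9.15
ee_pos: [0.5291, 0.3216, 0.0018]
orientation: [-0.611, 1.483, 0.612]
contact_force: [-1.3, -0.3, 0.4]
width: 0.003
```

Emit:
play_rows(
  commands=[
    [1,[2,2,0],[0,0,0]],
    [1,[2,2,0],[0,0,0]],
    [1,[2,2,0],[0,0,0]],
  ],
)

```text
clock: 9.45
ee_pos: [0.5351, 0.3275, 0.0018]
orientation: [-0.611, 1.483, 0.611]
contact_force: [-0.4, -0.1, -0.1]
width: 0.003
```

```bash
python3 - <<'E'
from h import *
snap('scene','s4.png'); snap('wrist','w4.png')
a=cv2.imread('pics/s4.png')[160:300,120:280]; b=cv2.imread('pics/w4.png')[120:330,180:380]
a=cv2.resize(a,(400,350)); b=cv2.resize(b,(400,350)); cv2.imwrite('pics/s4c.png',np.hstack([a,b]))
print(ctrl.read_state()['ee_pos'],ctrl.read_state()['contact_force'])
E
```

```text
[0.53556671 0.32763624 0.00191549] [0.33849642 0.04454154 0.11709607]
```

View pics/s4c.png

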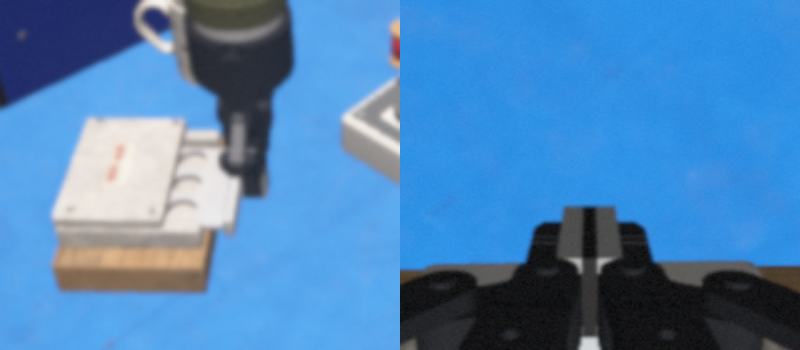

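The tongue is going in, with the holes now half under the cover, so I'll keep pushing until the stop shows as a force.

Emit:
play_rows(
  commands=[
    [1,[2,2,0],[0,0,0]],
    [1,[1,1,0],[0,0,0]],
    [1,[1,1,0],[0,0,0]],
    [1,[1,1,0],[0,0,0]],
  ],
)

```text
clock: 9.95
ee_pos: [0.5402, 0.3324, 0.002]
orientation: [-0.611, 1.483, 0.611]
contact_force: [0.8, -1.2, -0.5]
width: 0.003
```

Emit:
play_rows(
  commands=[
    [1,[1,1,0],[0,0,0]],
    [1,[1,1,0],[0,0,0]],
    [1,[1,1,0],[0,0,0]],
  ],
)

```text
clock: 10.25
ee_pos: [0.5412, 0.3335, 0.0018]
orientation: [-0.613, 1.488, 0.61]
contact_force: [-6.9, -8.0, 8.2]
width: -0.002
```

Emit:
play_rows(
  commands=[
    [1,[1,1,0],[0,0,0]],
    [1,[0,0,0],[0,0,0]],
    [1,[0,0,0],[0,0,0]],
  ],
)

```text
clock: 10.55
ee_pos: [0.5412, 0.3334, 0.0018]
orientation: [-0.614, 1.49, 0.609]
contact_force: [-7.0, -9.1, 8.4]
width: -0.004
```

```bash
python3 - <<'E'
from h import *
c=snap('scene','s5.png'); 
a=cv2.imread('pics/s5.png')[160:300,120:280]; cv2.imwrite('pics/s5c.png',cv2.resize(a,(640,560)))
s=ctrl.read_state();print(s['ee_pos'],s['contact_force'])
W=cloud(c); p=W.reshape(-1,3); u=(p[:,0]+p[:,1])*.7071; v=(p[:,1]-p[:,0])*.7071
for lo in np.arange(.60,.66,.004):
    m=(u>lo)&(u<lo+.004)&(abs(v+.112)<.018)&(p[:,2]>.03)
    if m.sum(): print(round(lo,3),m.sum(),np.round(np.percentile(p[m,2],[50,95]),4))
E
```

```text
[0.54117072 0.3334221  0.00184154] [-8.44308893 -8.31261305  7.99345707]
0.6 428 [0.3174 0.4327]
0.604 489 [0.3185 0.4294]
0.608 498 [0.2916 0.434 ]
0.612 502 [0.3189 0.4325]
0.616 503 [0.3174 0.4392]
0.62 521 [0.3337 0.4475]
0.624 535 [0.3433 0.4692]
0.628 570 [0.3501 0.4732]
0.632 562 [0.3507 0.4727]
0.636 506 [0.3567 0.4726]
0.64 490 [0.3583 0.4712]
0.644 471 [0.3604 0.4724]
0.648 415 [0.3636 0.4725]
0.652 312 [0.3836 0.4742]
0.656 360 [0.3797 0.4742]
0.66 265 [0.38   0.4733]
```

View pics/s5c.png

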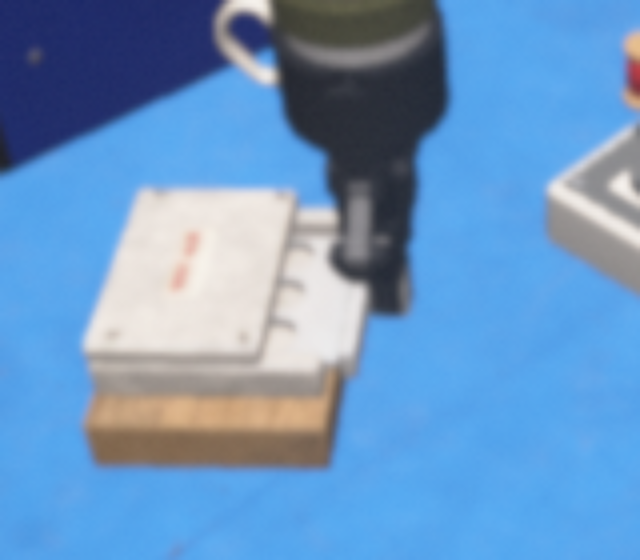

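The tongue sits at its stop with about 12 N on the push axis and the plate close to the block. Withdrawing, then moving above the square key.

Emit:
play_rows(
  commands=[
    [1,[-4,-4,0],[0,0,0]],
    [1,[-10,-10,0],[0,0,0]],
    [1,[-14,-14,0],[0,0,0]],
    [1,[-6,-6,15],[0,0,0]],
    [1,[0,0,40],[0,0,0]],
    [1,[0,0,40],[0,0,0]],
    [1,[0,-25,0],[0,0,-8]],
    [1,[0,-35,0],[0,0,-8]],
    [1,[0,-35,0],[0,0,-8]],
    [1,[0,-35,0],[0,0,-8]],
    [1,[0,-30,0],[0,0,-8]],
    [1,[0,-15,0],[0,0,0]],
    [1,[0,0,0],[0,0,0]],
    [1,[0,0,0],[0,0,0]],
  ],
)

```text
clock: 12.0
ee_pos: [0.5109, 0.1278, 0.0977]
orientation: [-0.066, 1.568, 0.068]
contact_force: [0.7, -0.3, 0.1]
width: -0.003
```

```bash
cat > chk.py <<'E'
from h import *
import sys
from scipy.spatial.transform import Rotation as R
s=ctrl.read_state(); M=R.from_rotvec(s['orientation']).as_matrix(); T=np.eye(4);T[:3,:3]=M;T[:3,3]=s['ee_pos']
k=sys.argv[1]
c=snap('scene',f's{k}.png'); W=cloud(c); p=W.reshape(-1,3); u=(p[:,0]+p[:,1])*.7071; v=(p[:,1]-p[:,0])*.7071
for lo in np.arange(.61,.65,.002):
    m=(u>lo)&(u<lo+.002)&(abs(v+.145)<.042)&(p[:,2]>.03)&(p[:,2]<.08)
    if m.sum(): print(round(lo,3),m.sum(),np.round(np.percentile(p[m,2],[50,95]),4))
c=snap('wrist',f'w{k}.png'); V=cloud(c,T@c['tool_from_camera']); x,y,z=V[...,0],V[...,1],V[...,2]
for nm,cx,cy in [('sq',.512,.117),('bar',.451,.112),('big',.508,.175),('small',.518,.06)]:
    m=(abs(x-cx)<.022)&(abs(y-cy)<(.04 if nm=='bar' else .024))&(z>.0495)&(z<.065)
    if m.sum()<9: continue
    r=cv2.minAreaRect((V[m][:,:2]*1000).astype(np.float32)); print(nm,m.sum(),np.round(V[m].mean(0),4),np.round(r[0],1),np.round(r[1],1),round(r[2],1))
print(s['ee_pos'],np.round(M[:,1],3),np.round(M[:,0],3),s['contact_force'],s['clock'])
a=cv2.imread(f'pics/s{k}.png')[140:300,120:380]; b=cv2.imread(f'pics/w{k}.png')
cv2.imwrite(f'pics/c{k}.png',np.hstack([cv2.resize(a,(400,300)),cv2.resize(b,(400,300))]))
E
python3 chk.py 6
```

```text
0.628 47 [0.0443 0.0513]
0.63 46 [0.0519 0.054 ]
0.632 27 [0.0528 0.0542]
0.634 29 [0.0524 0.0544]
0.636 24 [0.0513 0.0532]
0.638 16 [0.046  0.0476]
0.64 31 [0.0453 0.047 ]
0.642 33 [0.0454 0.0468]
0.644 35 [0.0453 0.0471]
0.646 27 [0.0457 0.0468]
0.648 29 [0.0456 0.0471]
0.65 29 [0.0456 0.0475]
sq 1027 [0.5125 0.115  0.0558] [513.3 114.8] [25.3 25.6] 4.9
bar 2488 [0.4519 0.1095 0.0559] [452.4 109.4] [21.9 61.9] 4.9
big 1217 [0.5077 0.172  0.0559] [508.5 172.6] [31.4 30.7] 34.1
small 417 [0.5179 0.0582 0.0554] [518.5  57.7] [17.3 17. ] 9.7
[0.51087759 0.12780491 0.09768412] [-0.085  0.996  0.001] [ 0.002  0.001 -1.   ] [ 0.72539146 -0.33474768  0.05824016] 12.0
```

View pics/c6.png

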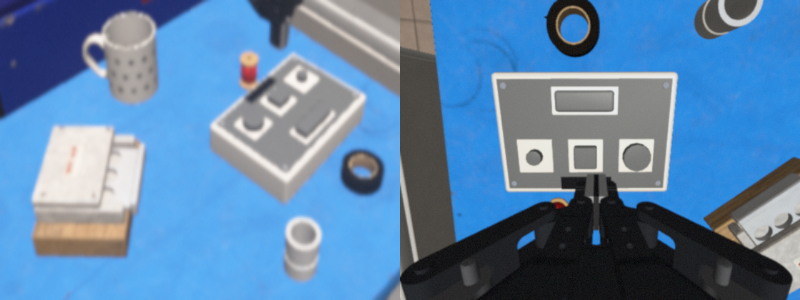

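The plate now lies at u≈0.629, against 0.585 at first, so the tongue is home. The wrist view shows the square key in the middle at pixel (585,157). I'll centre on it and descend.

Emit:
play_rows(
  commands=[
    [1,[2,-12,0],[0,0,0]],
    [1,[0,0,-25],[0,0,0]],
    [1,[0,0,-25],[0,0,0]],
    [1,[0,0,-10],[0,0,0]],
    [1,[0,0,-5],[0,0,0]],
    [1,[0,0,-5],[0,0,0]],
    [1,[0,0,0],[0,0,0]],
    [1,[0,0,0],[0,0,0]],
  ],
)

```text
clock: 12.9
ee_pos: [0.5128, 0.1155, 0.0277]
orientation: [-0.066, 1.569, 0.066]
contact_force: [0.2, -0.1, 0.2]
width: -0.002
```

```bash
python3 chk.py 7 | tail -5
```

```text
sq 684 [0.5038 0.1147 0.0549] [505.7 114.8] [10.8 25.9] 4.9
bar 5252 [0.4518 0.1098 0.0557] [452.2 109.9] [21.7 62.3] 4.8
big 2443 [0.5072 0.1719 0.0555] [508.3 172.9] [31.3 31.2] 5.0
small 826 [0.5175 0.0586 0.0551] [518.5  58. ] [17.4 17.3] 87.6
[0.512807   0.11546211 0.02766209] [-0.084  0.996  0.   ] [ 0.001  0.    -1.   ] [ 0.22754922 -0.05354946  0.21039599] 12.9
```

View pics/c7.png

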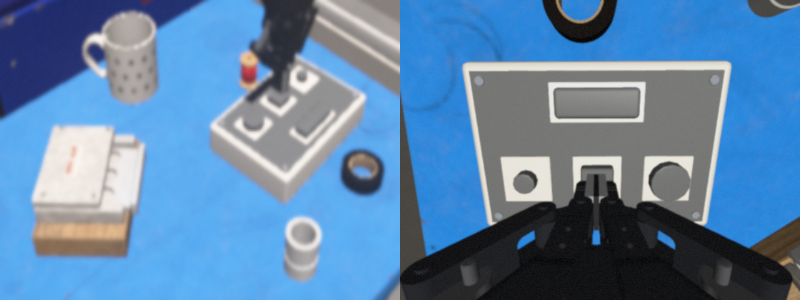

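The finger hovers centred over the square key (right panel ~(597,170)). Pressing down.

Emit:
play_rows(
  commands=[
    [1,[0,0,-4],[0,0,0]],
    [1,[0,0,-3],[0,0,0]],
    [1,[0,0,-2],[0,0,0]],
    [1,[0,0,-2],[0,0,0]],
    [1,[0,0,-1],[0,0,0]],
  ],
)

```text
clock: 13.5
ee_pos: [0.5124, 0.1154, 0.0149]
orientation: [-0.066, 1.569, 0.066]
contact_force: [0.7, 0.0, 2.5]
width: -0.003
```

Emit:
play_rows(
  commands=[
    [1,[0,0,-1],[0,0,0]],
    [1,[0,0,-1],[0,0,0]],
    [1,[0,0,-1],[0,0,0]],
  ],
)

```text
clock: 13.8
ee_pos: [0.5126, 0.1154, 0.0144]
orientation: [-0.066, 1.568, 0.066]
contact_force: [-9.4, -0.9, 29.1]
width: -0.001
```

Emit:
play_rows(
  commands=[
    [1,[0,0,0],[0,0,0]],
    [1,[0,0,8],[0,0,0]],
    [1,[0,0,25],[0,0,0]],
    [1,[0,0,25],[0,0,0]],
    [1,[0,0,25],[0,0,0]],
    [1,[0,0,0],[0,0,0]],
    [1,[0,0,0],[0,0,0]],
  ],
)

```text
clock: 14.5
ee_pos: [0.5123, 0.1154, 0.095]
orientation: [-0.066, 1.569, 0.066]
contact_force: [-0.0, 0.1, 0.2]
width: 0.001
```

```bash
cat >> chk.py <<'E'
for nm,cx,cy in [('sq',.5128,.1150),('bar',.452,.1095),('big',.508,.1725),('small',.518,.058)]:
    m=(abs(x-cx)<.006)&(abs(y-cy)<.006); print(nm,'z',np.round(np.median(z[m]),4),m.sum())
m=(abs(x-.48)<.006)&(abs(y-.1)<.03); print('deck z',np.median(z[m]))
E
python3 chk.py 8 | tail -10
```

```text
sq 918 [0.5142 0.1155 0.0506] [513.1 116.6] [32.  27.6] 3.0
bar 2512 [0.4526 0.11   0.0565] [453.7 108.4] [26.1 65.1] 7.1
big 1271 [0.5082 0.1721 0.0564] [508.9 172.6] [31.1 31.1] 62.1
small 429 [0.5185 0.0586 0.0559] [517.1  60. ] [19.1 23.2] 34.4
[0.51226479 0.11537647 0.0949883 ] [-0.084  0.996  0.   ] [ 0.001  0.    -1.   ] [-0.04231022  0.09356404  0.16152306] 14.5
sq z 0.1686 804
bar z 0.0568 282
big z 0.0568 235
small z 0.0566 253
deck z 0.04634607010128408
```

View pics/w8.png

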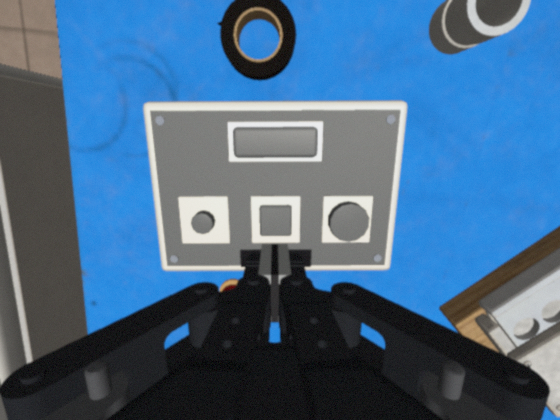

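The square key now reads z≈0.0506, against 0.0558 before and about 0.0565 for the keys still up, so it is fully down. Both round keys are up. Next, the start bar.

Emit:
play_rows(
  commands=[
    [1,[-30,-3,0],[0,0,0]],
    [1,[-30,-3,0],[0,0,0]],
    [1,[0,0,-20],[0,0,0]],
    [1,[0,0,-25],[0,0,0]],
    [1,[0,0,-12],[0,0,0]],
    [1,[0,0,-8],[0,0,0]],
    [1,[0,0,0],[0,0,0]],
    [1,[0,0,0],[0,0,0]],
  ],
)

```text
clock: 15.4
ee_pos: [0.452, 0.1093, 0.0298]
orientation: [-0.066, 1.57, 0.066]
contact_force: [0.0, 0.3, 0.4]
width: 0.0
```

```bash
python3 chk.py 9 | tail -10
```

```text
sq 67 [0.5083 0.1132 0.0499] [508.7 113.2] [13.2  6.3] 9.4
bar 2772 [0.4479 0.1101 0.0549] [451.  109.8] [21.9 62.2] 5.2
big 286 [0.5011 0.1733 0.0553] [501.5 174.2] [22.5  7.3] 59.5
small 151 [0.5119 0.0543 0.0538] [513.2  53.2] [ 4.4 14.7] 37.8
[0.45200423 0.10934489 0.02978936] [-0.084  0.996  0.   ] [-0.001  0.    -1.   ] [0.01577433 0.31271879 0.40100822] 15.4
sq z 0.0493 123
bar z 0.1118 566
big z 0.0552 70
small z 0.0552 23
deck z 0.04506517398849974
```

View pics/c9.png

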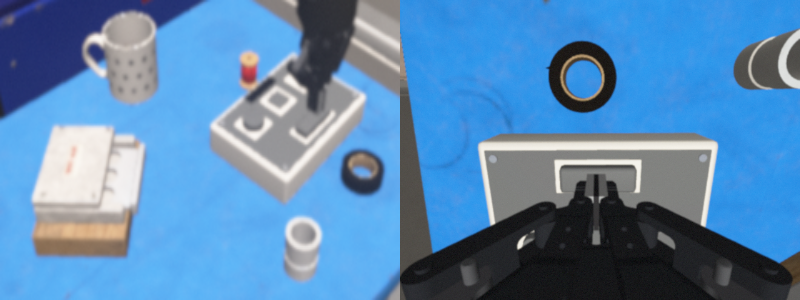

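The finger is centred over the start bar. Pressing it down and holding.

Emit:
play_rows(
  commands=[
    [1,[0,0,-5],[0,0,0]],
    [1,[0,0,-4],[0,0,0]],
    [1,[0,0,-3],[0,0,0]],
    [1,[0,0,-3],[0,0,0]],
    [1,[0,0,-2],[0,0,0]],
    [1,[0,0,0],[0,0,0]],
    [1,[0,0,0],[0,0,0]],
  ],
)

```text
clock: 16.2
ee_pos: [0.4526, 0.1094, 0.0144]
orientation: [-0.066, 1.568, 0.066]
contact_force: [-4.4, 0.1, 16.7]
width: -0.002
```

The bar is on its stop: 16.7 N, at the same 0.0144 height as the square key's bottom. I'll hold a little longer, then lift.

Emit:
play_rows(
  commands=[
    [1,[0,0,0],[0,0,0]],
    [1,[0,0,0],[0,0,0]],
    [1,[0,0,0],[0,0,0]],
    [1,[0,0,8],[0,0,0]],
    [1,[0,0,25],[0,0,0]],
    [1,[0,0,30],[0,0,0]],
    [1,[0,0,30],[0,0,0]],
    [1,[0,0,20],[0,0,0]],
    [1,[0,0,0],[0,0,0]],
    [1,[0,0,0],[0,0,0]],
  ],
)

```text
clock: 17.2
ee_pos: [0.4521, 0.1094, 0.1257]
orientation: [-0.066, 1.57, 0.066]
contact_force: [-0.1, -0.2, -1.1]
width: -0.002
```

```bash
python3 chk.py 10; python3 - <<'E'
from h import *
c=ctrl.camera('scene'); W=cloud(c)
for t in ['thread_spool','tape_roll','drain_coupling','mug']:
    d=ctrl.cut_out(t,'scene')
    if d: print(t,round(d[0]['p'],2),np.round(np.nanmedian(W[d[0]['pixels']],0),3))
x,y,z=W[...,0],W[...,1],W[...,2]
for nm,cx,cy in [('sq',.512,.118),('bar',.451,.113),('big',.507,.176),('small',.5175,.061)]:
    m=(abs(x-cx)<.007)&(abs(y-cy)<.007)&(z<.08); print(nm,np.round(np.median(z[m]),4),m.sum())
E
```

```text
0.628 53 [0.0457 0.0516]
0.63 35 [0.0521 0.0535]
0.632 31 [0.0526 0.054 ]
0.634 32 [0.0524 0.054 ]
0.636 19 [0.0518 0.0537]
0.638 17 [0.0455 0.0492]
0.64 30 [0.045 0.047]
0.642 36 [0.0452 0.0477]
0.644 30 [0.0457 0.0468]
0.646 32 [0.0452 0.0468]
0.648 27 [0.0455 0.047 ]
0.65 31 [0.0456 0.0471]
bar 1701 [0.4513 0.11   0.0562] [451.1 111.6] [24.7 64. ] 3.2
big 783 [0.5059 0.1718 0.0561] [506.8 172.2] [27.9 31.4] 24.9
small 301 [0.5178 0.0584 0.0557] [515.   55.3] [27.7 17.3] 34.4
[0.45209265 0.10937234 0.12569354] [-0.084  0.996  0.   ] [ 0.  0. -1.] [-0.11716762 -0.1967948  -1.12738309] 17.2
sq z nan 0
bar z 0.1993 753
big z 0.0567 147
small z 0.0565 169
deck z 0.046213407670906426
thread_spool 0.54 [0.604 0.088 0.028]
tape_roll 0.68 [0.45  0.12  0.055]
drain_coupling 0.77 [0.345 0.259 0.035]
mug 0.71 [0.716 0.235 0.059]
sq 0.0483 35
bar 0.0547 38
big 0.0549 41
small 0.051 45
  return _methods._mean(a, axis=axis, dtype=dtype,
  ret = ret.dtype.type(ret / rcount)
```

View pics/c10.png

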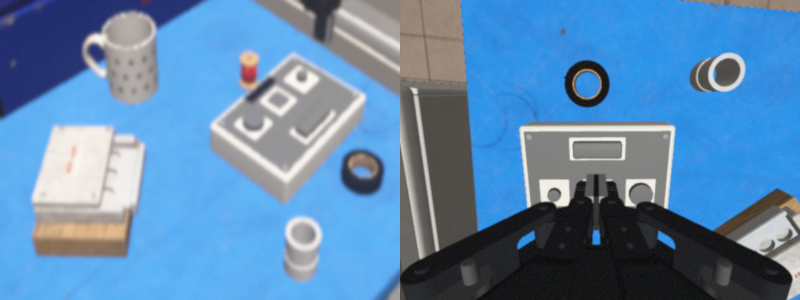

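The tongue is home, the square key is down, the bar and both round keys are up, and everything standing around is in place. The network's tape_roll hit this time was really the start bar, and the picture shows the tape where it was. Handing in.

```bash
python3 - <<'E'
from bench import ctrl
print(ctrl.close_job())
E
```

```text
the job is handed in; nothing more can be done
None
```

The job is handed in, at about 17 s of the 48 s. I pushed the coin slide's tongue to its stop, pressed the square (middle) key down, then held the start bar down for roughly half a second and let it up.

**Last checks:**
- **Coin slide:** the plate moved about 44 mm, and the push met the stop at about 12 N.
- **Square key:** its top dropped from about 56 to 50 mm above the table, and it stayed down. The press peaked at about 29 N.
- **Start bar:** it reached its stop at 17 N and came back up, to about 56 mm.
- **Round keys:** both read about 56 mm in the wrist camera, so they are up.
- **Things standing around:** the spool, coupling and mug moved 2 mm or less by the scene camera. The tape looks unmoved in the picture.
- **Gripper:** it was clear above the box at hand-in.

**What failed or disagreed:**
- **First slide push:** it missed, passing over the tongue without touching anything. The real fingertips end about 36–38 mm short of the reported TCP. I measured this with the wrist and scene depth and corrected for it.
- **Tape check:** in the final check the network mistook the start bar for the tape roll, so the tape was confirmed by eye only.
- **Small round key:** the scene camera gave 51 mm for it, probably edge pixels on a small key. I relied on the wrist reading.

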